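# Hook on a drive-unit cover and drive its lock pin home with a mallet

### The job

Fit the loose aluminium cover on the grey drive-unit housing: hook its yellow-striped edge under the blue lip, then swing it down flat so that its red pin stands over the brass-ringed socket, and let go of it. Then draw the orange mallet out of its blue dock and, holding it by its handle, strike the red pin briskly with the mallet's head until the pin is fully home (do not push the pin with the fingers). Finally put the mallet down on the bench top, clear of the housing and the cover, and leave the jar, the wrench and the bracket where they are.

Things in the scene. Friction and masses are not known exactly. Their poses are not given: they have to be found in the camera images.
- housing: Grey housing, fixed, 200 (its x) x 130 mm. Origin: centre of underside, z up. Flat deck 50 mm up. At the -x end a blue wall (inner face x = -78 mm) carries a 5 mm thick lip, free edge at x = -62, underside 13 mm above the deck: a slot open to +x. At +x a stop rim 5 mm high, inner face x = +78, so the cover cannot slide in flat. No side guides. Shaft stub at +y to y = 115, below the deck.
- socket (a point): Centre of the brass-ringed black socket in the housing's deck, on the deck surface: 55 mm along the housing's +x from its middle.
- cover: Loose plate 150 (its x) x 100 x 6 mm, 0.3 kg, flat on the bench. Origin: centre of underside, z up. Yellow-striped edge at x = -75 mm. Black grip rib: x -30 to +20, 14 wide (y), 6 to 42 above the underside. Boss at x = +55, 32 across, top 16 up, carries the red pin. Fitted: origin on the housing's z axis 50 mm up, axes parallel to the housing's, 3 mm play each way in x.
- tongue (a point): Middle of the cover's yellow-striped edge, on the underside (cover x = -75 mm).
- rib (a point): A point inside the cover's grip rib, at the middle of its length and width, 30 mm above the cover's underside, near the cover's centre of mass.
- pin (a joint): Travel of the red pin, m: 0 = up (as at the start), 0.018 = fully home. It moves along the cover's -z. A spring pushes it up and a friction collet keeps it where it is left; driving it takes about 7 to 9 N; a brisk blow moves at 0.1 m/s or faster.
- pin_top (a point): Centre of the flat top of the red pin head (26 mm across). On the cover, 42 mm above the underside while up, 24 mm when home.
- mallet: Mallet, 0.42 kg, standing on a face of its orange head, an upright cylinder 54 mm across, 80 tall; black handle 22 wide, 30 high (30 to 60 mm above the lower face), x = 25 to 165. Origin: centre of lower face, z up, x along the handle. It stands by itself (centre of mass 12 mm from the head axis). At first the handle is in the dock; it is clear once drawn 140 mm along -x.
- mallet_handle (a point): Middle of the handle's section, 55 mm from the head's axis, 45 mm above the lower face: holding it near here gives the steadiest blow.
- dock: Blue sheet-metal tool dock, fixed, open at its -x end. Origin: on the bench, middle of the open end; x runs inwards, 150 mm deep. Side walls 80 mm apart inside; roof underside 70 mm, top 74 mm up, from x = 0 on (about 35 mm from the axis of the mallet head), with a 35 mm high parts bin on it from x = 60 mm.
- jar: White jar with a red cap, 80 mm across, 85 mm tall; bystander. Origin under its centre.
- wrench: Steel wrench lying on the bench; bystander. Origin under its middle.
- bracket: Steel angle bracket 90 x 50 x 55 mm; bystander. Origin under the centre of its flat leg.
Not all that is in view belongs to the job. Of the things that look like the cover, the largest one is meant.

How it is judged:
By the outcome, as a careful person would: the job done as asked, in the order asked, and still so for the second after the job is handed in, with the robot touching nothing.
It also fails if it takes over 72 s, if anything falls off the work surface, if the arm or the gripper's body presses on something with over 40 N, if the wrist force passes 120 N, or if a joint passes its speed limit or range.

### The arm

A 6-joint arm with a two-finger parallel gripper is mounted at the origin on the work surface. World frame = base frame: x ahead of the robot, y to its left, z up, the work surface at z = 0. Lengths are in m, angles in degrees, forces in N, time in s.
With the tool pointing down it reaches from about 0.4 to 0.825 m from the base axis. Payload 7 kg.
Tool frame: the origin (TCP) lies midway between the tips of the shut fingers; the grasp point (between the pads) lies 19 mm behind it (r.grip_point_offset is the z of the grasp point in the tool frame, in m); z points along the fingers, y is the line along which they close (so a half turn about z gives the same grasp; the last joint's range is limited). The gripper opens to 88 mm and grips with 3 to 60 N. Pads are 19 mm wide; open, the fingers measure 130 mm over their backs; the gripper's body (78 mm by 193 mm) begins 47 mm behind the grasp point.
Start: joints at [-60.842, 20.546, 0.682, 0, -70.136, -16.507], TCP at [0.148, -0.659, 0.227] pointing down, gripper open.
Joint ranges: [-176.03, 176.03], [-82.01, 121.73], [-58.28, 71.71], [-173.87, 95.51], [-174.79, -0.11], [-173.66, 173.66]. Speed limits (degrees/s): [136.94, 136.94, 172.46, 180, 180, 180].

### API

Orientations are given as [roll, pitch, yaw] about the fixed x, y, z axes, in that order (R = Rz(yaw) Ry(pitch) Rx(roll)).
In Python, from plant import r, viewer, recognise, outline_of, pinpoint gives the robot as it stands.
- The arm moves only by the tool move_arm, never from a script. Its argument "targets" is a list of rows, each a list of 2 entries, a list of its own where there are three numbers: the shift along the tool's x, y, z in cm, then the turn, a rotation vector about the tool's x, y, z in rad. A call has 1 to 5 rows; each row is the pose to reach, as a shift and turn from the pose commanded when the call began, along the tool's axes at that moment; what a row does not reach only later rows make up. A row lasts 1/8 s, in which the tool goes at most 62.5 mm and 10.7 degrees, less where a joint would pass 70% of its speed; a pose out of reach is approached as far as the arm can. A call with a gripper value outside its range is refused whole. "jaw" is the finger opening in cm, from 0 to 8.76, set as the call begins (left out, the last holds). The fingers move at their own pace and stop on an object; "squeeze" is the grip in N (left out, the last holds). Time passes only in rows, so rows that repeat a pose let the fingers close. It gives the time, the measured TCP pose, the force, the opening and the grip force at its end, in the units of the state.
- r.get_state(): the state, without advancing time (a new reading comes with each control period).
- viewer.capture(name): name is "scene" or "side" or "wrist"; returns a dict with "image" (420x560x3 uint8, blue, green, red), "intrinsics" (3x3 intrinsics, pixels), "camera_from_world" (4x4, takes a point from world to camera coordinates). Camera axes: x right, y up, looking along -z (the intrinsics and any distortion apply to the point x, -y, -z); pixel columns grow to the right and rows downward; lengths in m; the calibration is good to about 2 mm. A picture is of the moment at which its call begins. There is no depth.
- r.close_job(): hands the job in; it is judged then, once.
Trained networks look in the newest picture that a camera, given by its name, has taken for a name from the list of things; names that differ only in an ending like _2 or _b are one class to them, and where a whole thing is asked for, a point or a joint stands for the part that bears it (a point fixed in the world has none). Each returns a list of dicts, best first, with "score" (0 to 1); they miss things now and then, are a little off and sometimes report something else, mostly with a low value. They report only what shows in the picture. A call takes as long as a camera call. They do not tell look-alikes from the thing itself.
- recognise(label, camera): "box" ([left, top, right, bottom] in pixels, round what is visible of it).
- outline_of(label, camera): "mask" (420x560 bool, what is visible of it) and "box" ([left, top, right, bottom] in pixels, round what is visible of it).
- pinpoint(label, camera): "location" ([row, column] in pixels: a listed point, or the origin of a listed thing).
The state is a dict: "time_s": time; "joints": joint angles; "qd": joint speeds; "joint_torque": joint torques, N m; "tcp_pos": TCP position; "eef_rot": TCP orientation; "contact_force": force on the tool from outside, world axes, zero at the start; "moment": the same for the moment, N m; "gripper_width": finger opening in m; "gripper_force": force on a finger pad.
Only numpy, scipy, OpenCV 4.12 (cv2) and the standard library are available. Lean on these libraries where they do the work, as an engineer would, in place of code of your own. Each camera call takes 0.05 s, during which the arm holds its last target. There are 200 camera calls.

## Working session

There is one attempt and no reset: what is moved stays moved. The work goes in short steps, Python scripts to look and compute and a tool call to move; the robot and the scene stay as the last step left them, time stands still between calls to the robot, and variables do not carry over. Pictures are saved under pics/ and viewed, at most 16 in all, crops included, and the job is handed in when it is done.

Besides the shell and the picture viewer there is one more tool, called in YAML: its name, and indented under it one key for each argument. move_arm: Moves the arm, as the interface text tells. Its arguments: {"type":"object","properties":{"targets":{"type":"array","items":{"type":"array"}},"jaw":{"type":"number"},"squeeze":{"type":"number"}},"required":["targets"]}

```bash
ls; mkdir -p pics
python3 - <<'E'
from plant import r, viewer, recognise, outline_of, pinpoint
import cv2,numpy as np
ims=[]
for c in ["scene","side"]:
    d=viewer.capture(c); ims.append(d["image"]); print(c,d["intrinsics"].tolist(),np.round(d["camera_from_world"],4).tolist())
    cv2.imwrite(f"pics/{c}0.png",cv2.resize(d["image"],(800,600)))
    for l in ["housing","socket","cover","tongue","rib","pin_top","mallet","mallet_handle","dock","jar","wrench","bracket"]:
        print(l,[(np.round(p["location"],1).tolist(),round(float(p["score"]),2)) for p in pinpoint(l,c)[:3]])
print(r.get_state(), r.grip_point_offset)
E
```

```text
pics
scene [[516.1656435962074, 0.0, 282.5880089087996], [0.0, 516.1656435962074, 202.8011345889679], [0.0, 0.0, 1.0]] [[-0.6413, 0.7672, 0.0136, 0.335], [-0.6596, -0.5602, 0.501, 0.3208], [0.392, 0.3123, 0.8653, -1.4387], [0.0, 0.0, 0.0, 1.0]]
housing [([283.9, 361.6], 0.75)]
socket [([298.7, 355.9], 0.83)]
cover [([330.6, 195.0], 0.91), ([196.4, 447.6], 0.82), ([217.9, 281.7], 0.65)]
tongue [([199.9, 466.7], 0.94), ([198.3, 306.7], 0.66), ([348.9, 176.9], 0.56)]
rib [([214.6, 283.9], 0.76), ([325.6, 190.9], 0.64), ([193.7, 450.9], 0.59)]
pin_top [([309.5, 205.0], 0.52), ([223.7, 272.7], 0.41), ([183.1, 435.6], 0.39)]
mallet [([184.0, 218.2], 0.92), ([302.2, 261.4], 0.6)]
mallet_handle [([153.9, 203.5], 0.65)]
dock [([171.3, 208.0], 0.69)]
jar [([302.5, 263.4], 0.74), ([170.6, 204.8], 0.7)]
wrench [([260.8, 213.7], 0.74)]
bracket [([210.5, 159.8], 0.75)]
side [[496.7807627458096, 0.0, 284.89441048728656], [0.0, 496.7807627458096, 205.12732115074053], [0.0, 0.0, 1.0]] [[-0.9225, -0.3856, -0.0188, 0.5125], [0.2503, -0.6344, 0.7314, -0.1546], [-0.2939, 0.67, 0.6817, -1.2085], [0.0, 0.0
[... 704 characters left out ...]
54)]
{'time_s': 1.3, 'joints': array([-6.08424640e+01,  2.05460794e+01,  6.81124313e-01, -1.02197743e-03,
       -7.01355784e+01, -1.65080734e+01]), 'qd': array([-0.01172336,  0.03829655,  0.03963849, -0.00304038, -0.07497757,
       -0.0666501 ]), 'joint_torque': array([-1.93508308e-04, -5.82384753e+01,  2.93292457e+01,  7.00233445e+00,
        1.22525622e-02, -3.24390771e-05]), 'tcp_pos': array([ 0.14780804, -0.6585872 ,  0.22655485]), 'eef_rot': array([ 1.79999215e+02,  7.69951248e-04, -1.67350885e+02]), 'contact_force': array([-0.50558835, -0.23190843,  0.11635629]), 'moment': array([0.0028962 , 0.00538387, 0.01510224]), 'gripper_force': 0.0, 'gripper_width': 0.08769354680108214} -0.0188
```

View pics/scene0.png

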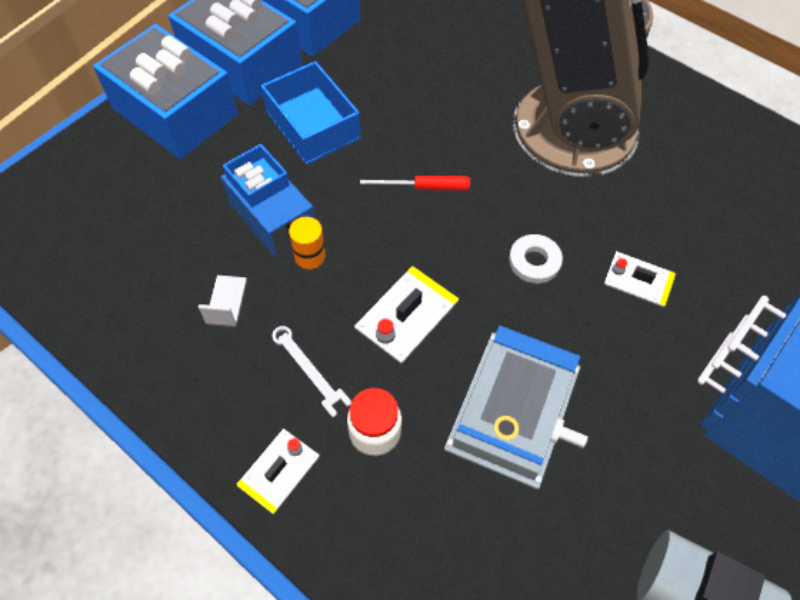

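View pics/side0.png

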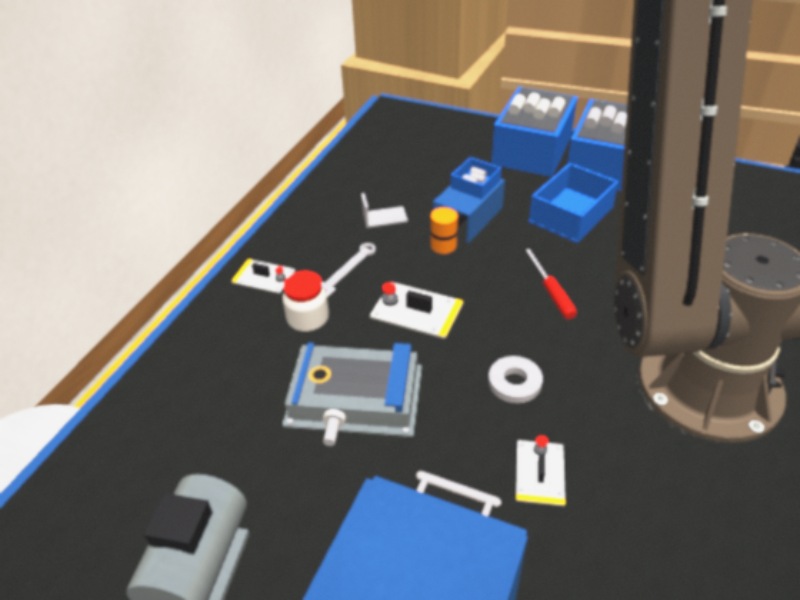

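The middle plate, scene (406,313) of 800x600, is the large cover. Its yellow edge points toward the robot, and so does the housing's lip at (537,347). The mallet is at (307,242), in the dock. The jar (375,420), wrench and bracket stand nearby.

```bash
cat > h.py <<'E'
from plant import r, viewer, recognise, outline_of, pinpoint
import cv2,numpy as np
from scipy.optimize import least_squares
def ray(d,rc):
    K=d["intrinsics"];T=d["camera_from_world"]
    v=np.linalg.inv(K)@[rc[1],rc[0],1]; v=np.array([v[0],-v[1],-v[2]])
    R=T[:3,:3]; return -R.T@T[:3,3], R.T@v
def onz(d,rc,z):
    o,v=ray(d,rc); return o+v*(z-o[2])/v[2]
def proj(d,P):
    P=np.atleast_2d(P);T=d["camera_from_world"];c=P@T[:3,:3].T+T[:3,3]
    p=np.c_[c[:,0],-c[:,1],-c[:,2]]@np.asarray(d["intrinsics"]).T
    return p[:,:2]/p[:,2:]      # col,row
def pose2(x,P):  # planar pose (x,y,yaw)
    c,s=np.cos(x[2]),np.sin(x[2]);P=np.atleast_2d(P)
    return np.c_[x[0]+c*P[:,0]-s*P[:,1], x[1]+s*P[:,0]+c*P[:,1], P[:,2]]
def fit(obs,x0):
    "obs: list of (cam, local point, (col,row))"
    f=lambda x:np.concatenate([(proj(d,pose2(x,p))[0]-uv) for d,p,uv in obs])
    s=least_squares(f,x0,loss="soft_l1",f_scale=2); return s.x, np.sqrt(np.mean(s.fun**2)), s.fun.reshape(-1,2).round(1).tolist()
E
python3 - <<'E'
from h import *
S=viewer.capture("scene");D=viewer.capture("side");k=1/1.42857
def P(*a): return np.array(a)*k
print("ztri"); 
for n,a,b,z in [("cover",(217.9,281.7),(215.6,289),0),("tongue",(198.3,306.7),(221.3,315.4),0),("rib",(214.6,283.9),(211,293),.03),("pin",(223.7,272.7),(199.7,269.4),.042),("socket",(298.7,355.9),(264.1,220.5),.05),("housing",(283.9,361.6),(277.6,248.7),0),("mallet",(184,218.2),(176.6,310.7),0),("mh",(153.9,203.5),(151.4,320.4),.045),("jar",(302.5,263.4),(223.8,215.4),0),("wrench",(260.8,213.7),(190.8,240.4),0),("bracket",(210.5,159.8),(150.3,267.9),0),("dock",(171.3,208),(165.5,315.3),0)]:
    print(n,onz(S,a,z)[:2].round(4),onz(D,b,z)[:2].round(4))
cov=[(S,(-.075,.05,.006),P(411,268)),(S,(-.075,-.05,.006),P(458,300)),(S,(.075,-.05,.006),P(402,360)),(S,(.075,.05,.006),P(355,326)),
(D,(-.075,.05,.006),P(463,296)),(D,(-.075,-.05,.006),P(446,335)),(D,(.075,.05,.006),P(392,283)),(D,(.075,-.05,.006),P(371,321)),(S,(.055,0,.042),P(385,324)),(D,(.055,0,.042),P(389,287))]
print(fit(cov,[.5,-.1,0]))
cv2.imwrite("pics/crop.png",np.hstack([cv2.resize(S["image"][215:350,305:420],(400,470),interpolation=2),cv2.resize(D["image"][230:312,190:305],(400,285),interpolation=2)[:285].copy() if 0 else cv2.copyMakeBorder(cv2.resize(D["image"][230:312,190:305],(400,285),interpolation=2),0,185,0,0,0)]))
E
```

```text
ztri
cover [0.5345 0.0073] [0.5378 0.0135]
tongue [0.4536 0.0189] [0.4632 0.0077]
rib [0.5372 0.0158] [0.5224 0.0217]
pin [0.5769 0.0155] [0.5936 0.0157]
socket [0.6023 0.2651] [0.6054 0.2717]
housing [0.5474 0.2495] [0.5467 0.2485]
mallet [ 0.5629 -0.173 ] [ 0.541  -0.1641]
mh [ 0.5409 -0.2374] [ 0.537  -0.2345]
jar [0.7204 0.1111] [0.7103 0.1159]
wrench [ 0.7188 -0.0393] [ 0.7075 -0.0299]
bracket [ 0.7074 -0.2275] [ 0.713  -0.2367]
dock [ 0.5522 -0.2182] [ 0.5464 -0.2187]
(array([ 0.5437984 , -0.01751983,  0.81936899]), np.float64(25.073625309001407), [[0.3, -2.9], [-73.2, -21.3], [-28.2, -8.0], [47.8, 11.2], [-0.5, 2.2], [-4.6, -46.6], [-0.9, 28.0], [-0.4, -21.7], [4.3, 0.0], [0.2, 1.5]])
```

View pics/crop.png

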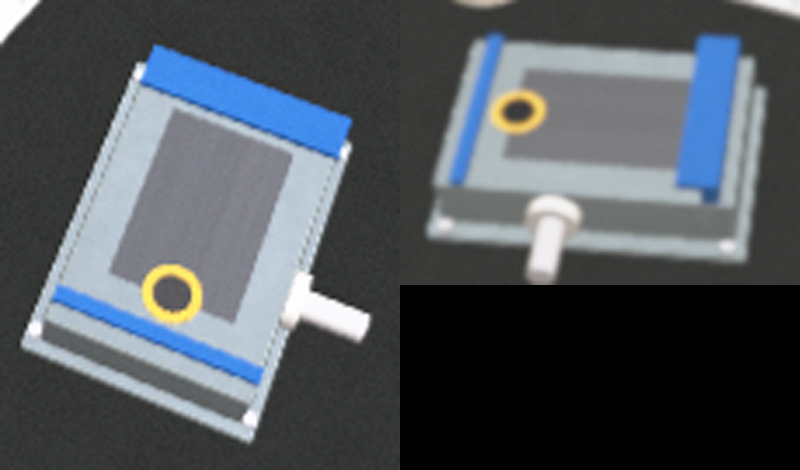

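Run:
```python
from h import *
S=viewer.capture("scene");D=viewer.capture("side");k=1/1.42857
def P(*a): return np.array(a)*k
cov=[(S,(-.075,-.05,.006),P(411,268)),(S,(-.075,.05,.006),P(458,300)),(S,(.075,.05,.006),P(402,360)),(S,(.075,-.05,.006),P(355,326)),
(D,(-.075,-.05,.006),P(463,296)),(D,(-.075,.05,.006),P(446,335)),(D,(.075,-.05,.006),P(392,283)),(D,(.075,.05,.006),P(371,321)),(S,(.055,0,.042),P(385,324)),(D,(.055,0,.042),P(389,287))]
print(fit(cov,[.54,.01,0]))
s=3.478
A=lambda u,v:np.array([u/s+305,v/s+215]); B=lambda u,v:np.array([(u-400)/s+190,v/s+230])
def hob(w,q):
  return [(S,(-.062,-w,.068),A(142,80)),(S,(-.062,w,.068),A(345,157)),(D,(-.062,-w,.068),B(697,36)),(D,(-.062,w,.068),B(678,188)),
 (S,(.078,-q,.055),A(57,287)),(S,(.078,q,.055),A(263,370)),(D,(.078,-q,.055),B(503,36)),(D,(.078,q,.055),B(463,182)),
 (S,(.055,0,.05),A(172,294)),(D,(.055,0,.05),B(518,111))]
f=lambda x:np.concatenate([(proj(d,pose2(x,p))[0]-uv) for d,p,uv in hob(x[3],x[4])])
q=least_squares(f,[.547,.25,0,.06,.06]);print(q.x,q.fun.reshape(-1,2).round(1).tolist())
f=lambda x:np.concatenate([(proj(d,pose2(x,p))[0]-uv) for d,p,uv in hob(x[3],x[4])[8:]])
q0=least_squares(lambda x:(proj(S,x)[0]-A(172,294)).tolist()+(proj(D,x)[0]-B(518,111)).tolist(),[.6,.26,.05]);print("sock tri",q0.x,q0.fun)
# mallet: head top centre z=.08, dock roof corners
print("head top",onz(S,P(307,229)[::-1],.08),onz(D,P(444,215)[::-1],.08))
print(" dock lip roof .074",[onz(S,P(*c)[::-1],.074).round(3)[:2] for c in [(272,226),(311,205)]],[onz(D,P(*c)[::-1],.074).round(3)[:2] for c in [(435,203),(470,212)]])
print("bin",[onz(S,P(*c)[::-1],.109).round(3)[:2] for c in [(257,147),(222,162)]])
cv2.imwrite("pics/crop2.png",np.hstack([cv2.resize(S["image"][95:195,145:235],(400,444),interpolation=2),cv2.copyMakeBorder(cv2.resize(D["image"][100:190,285:375],(400,400),interpolation=2),0,44,0,0,0)]))
```

```text
(array([0.53075306, 0.01471146, 0.02961266]), np.float64(1.4971884321222901), [[0.2, -2.4], [0.3, -2.7], [0.7, 0.1], [0.0, -0.5], [-1.0, 2.3], [-0.8, -0.2], [-1.9, -1.0], [-1.1, -4.2], [0.9, -0.3], [-0.3, -0.3]])
[0.55050939 0.24864989 0.28640981 0.06615562 0.06458039] [[-0.2, -0.7], [-0.3, -0.3], [-0.3, -0.6], [-2.2, -0.8], [1.2, -1.9], [1.2, -1.3], [-1.0, -0.3], [-1.2, -0.7], [0.8, -0.8], [-1.1, 0.2]]
sock tri [0.60347914 0.26235194 0.04674322] [-0.18308036 -0.71072011 -0.68458253  0.48572245]
head top [ 0.55193991 -0.18365277  0.08      ] [ 0.54955804 -0.18409657  0.08      ]
 dock lip roof .074 [array([ 0.582, -0.235]), array([ 0.509, -0.216])] [array([ 0.584, -0.224]), array([ 0.506, -0.221])]
bin [array([ 0.497, -0.35 ]), array([ 0.558, -0.371])]
```

View pics/crop2.png

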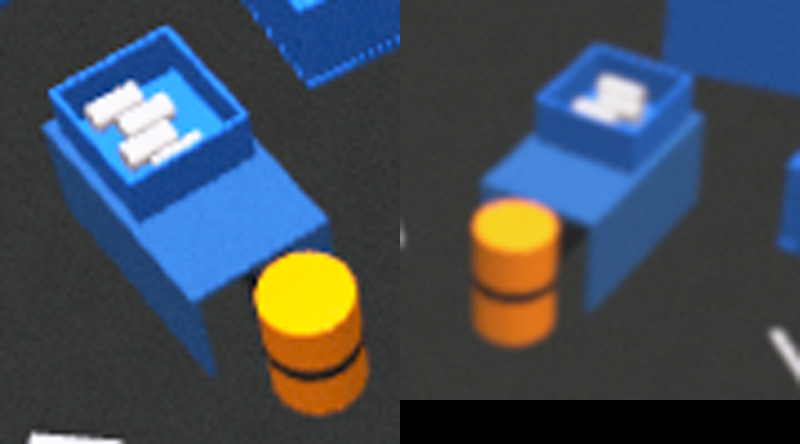

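The dock mouth is at about (0.545,-0.22), with the head just in front of it. I'll write the move helper and go above the cover.

```bash
cat >> h.py <<'E'
from scipy.spatial.transform import Rotation as Ro
def down(psi,tilt=0):
    "tool down at yaw psi, then tilted by tilt deg about tool y"
    return Ro.from_euler('xyz',[180,0,psi],degrees=True)*Ro.from_euler('y',tilt,degrees=True)
def go(p,Rg,p0=None,R0=None):
    s=r.get_state(); p0=s["tcp_pos"] if p0 is None else np.array(p0); R0=Ro.from_euler('xyz',s["eef_rot"],degrees=True) if R0 is None else R0
    return (R0.inv().apply(np.array(p)-p0)*100).round(2).tolist(), (R0.inv()*Rg).as_rotvec().round(3).tolist()
E
python3 - <<'E'
from h import *
print(go([.53,.03,.32],down(-178.3)))
S=viewer.capture("scene");D=viewer.capture("side");s=4.4444
A=lambda u,v:np.array([v/s+95,u/s+145]); B=lambda u,v:np.array([v/s+100,(u-400)/s+285])
print("roof scene",[onz(S,A(*c),.074)[:2].round(4).tolist() for c in [(190,300),(328,218),(45,125)]])
print("roof side",[onz(D,B(*c),.074)[:2].round(4).tolist() for c in [(482,182),(588,222),(703,115)]])
print("head",onz(S,A(306,293),.08)[:2],onz(D,B(515,226),.08)[:2])
E
```

```text
([-52.37, 58.82, -9.34], [0.0, 0.0, 0.191])
roof scene [[0.5952, -0.2311], [0.5089, -0.2126], [0.5641, -0.3755]]
roof side [[0.5893, -0.2281], [0.5084, -0.2116], [0.4746, -0.3578]]
head [ 0.55482056 -0.18429165] [ 0.54876586 -0.18259638]
```

move_arm:
  targets:
    - [[-10, 12, -9], [0, 0, 0.1]]
    - [[-52, 59, -9], [0, 0, 0.19]]
    - [[-52, 59, -9], [0, 0, 0.19]]
    - [[-52, 59, -9], [0, 0, 0.19]]
    - [[-52, 59, -9], [0, 0, 0.19]]

```text
time_s: 2.22
tcp_pos: [0.2934, -0.3905, 0.2782]
eef_rot: [-180.0, 0.0, -178.3]
contact_force: [1.8, -0.4, 0.4]
gripper_width: 0.0878
gripper_force: 0.0
```

Run:
```python
from h import *
print(r.get_state()["tcp_pos"]);print(go([.53,.03,.32],down(-178.3)))
```

```text
[ 0.29341319 -0.39049443  0.27821962]
([-24.93, 41.31, -4.18], [-0.001, 0.001, 0.001])
```

move_arm:
  targets:
    - [[-25, 41, -4], [0, 0, 0]]
    - [[-25, 41, -4], [0, 0, 0]]
    - [[-25, 41, -4], [0, 0, 0]]
    - [[-25, 41, -4], [0, 0, 0]]
    - [[-25, 41, -4], [0, 0, 0]]

```text
time_s: 2.85
tcp_pos: [0.4473, -0.1194, 0.3045]
eef_rot: [180.0, 0.1, -178.2]
contact_force: [1.4, -0.4, -0.5]
gripper_width: 0.0876
gripper_force: 0.0
```

move_arm:
  targets:
    - [[-5.5, 9, -1], [0, 0, 0]]
    - [[-5.5, 9, -1], [0, 0, 0]]
    - [[-5.5, 9, -1], [0, 0, 0]]
    - [[-5.5, 9, -1], [0, 0, 0]]

```text
time_s: 3.35
tcp_pos: [0.4986, -0.0298, 0.3136]
eef_rot: [-180.0, -0.0, -178.2]
contact_force: [0.4, 1.1, 0.2]
gripper_width: 0.0876
gripper_force: 0.0
```

Run:
```python
from h import *
s=r.get_state();print(s["tcp_pos"],s["eef_rot"],s["joints"])
W=viewer.capture("wrist");cv2.imwrite("pics/w1.png",cv2.resize(W["image"],(800,600)))
T=W["camera_from_world"];print(-T[:3,:3].T@T[:3,3])
c=pose2([.5308,.0147,.0296],[[-.075,0,0],[-.005,0,.03],[.055,0,.042],[-.075,.05,.006],[-.075,-.05,.006],[.075,.05,.006],[.075,-.05,.006]])
print(proj(W,c).round(1).tolist())
for l in ["cover","tongue","rib","pin_top"]: print(l,[(np.round(p["location"],1).tolist(),round(float(p["score"]),2)) for p in pinpoint(l,"wrist")[:3]])
```

```text
[ 0.49859819 -0.02975954  0.31356047] [-1.79992749e+02 -2.56079245e-02 -1.78198963e+02] [ 1.91650506e+01  1.01858109e+00 -1.25419039e+01 -7.42733390e-04
 -7.64661199e+01 -1.07363838e+02]
[ 0.4169742  -0.03165034  0.47159248]
[[310.1, 134.5], [310.5, 189.2], [309.9, 233.7], [347.2, 134.9], [273.7, 134.8], [340.9, 237.4], [274.0, 237.2]]
cover [([186.3, 310.8], 0.7), ([370.8, 313.8], 0.6)]
tongue [([133.5, 310.7], 0.92)]
rib [([192.0, 308.9], 0.56)]
pin_top [([233.1, 308.5], 0.5)]
```

View pics/w1.png

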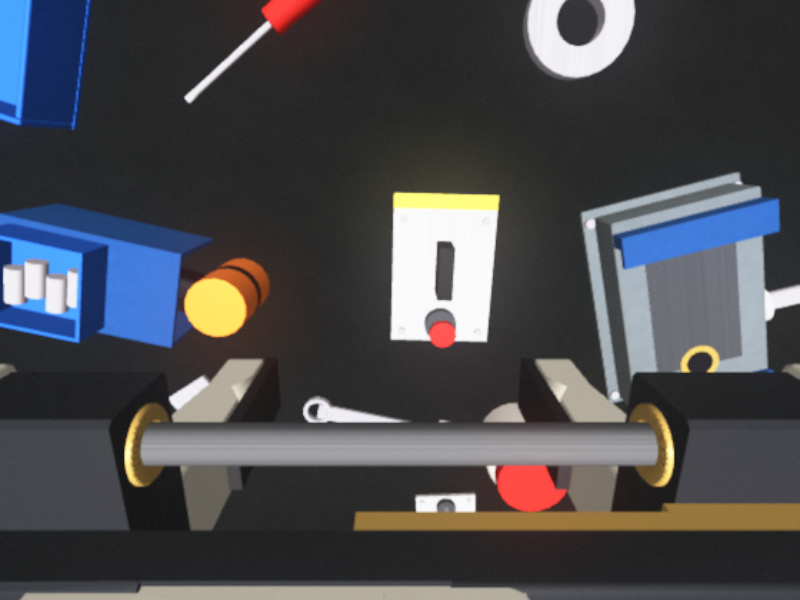

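Wrist view: cover corners at (393,193), (498,195), (390,340) and (488,342). They agree with the prediction within about 2 px (2 mm). The housing lip's free edge runs (623,266)–(780,232), with the socket at (700,361).

Run:
```python
from h import *
W=viewer.capture("wrist")
x=[.5505,.2486,.2864]
print((proj(W,pose2(x,[[-.062,-.066,.068],[-.062,.066,.068],[.055,0,.05]]))*1.42857).round(1).tolist(),"seen 623,266 / 780,232 / 700,361")
k=1/1.42857
P=lambda *a:np.array(a)*k
cov=[(W,(-.075,-.05,.006),P(393,193)),(W,(-.075,.05,.006),P(498,195)),(W,(.075,.05,.006),P(488,342)),(W,(.075,-.05,.006),P(390,340))]
c,e,_=fit(cov,[.53,.015,.03]);print(c,e)
psi=np.degrees(c[2])-180
g=pose2(c,[[-.005,0,.03]])[0]; print(g,psi)
print("above",go([g[0],g[1],.12],down(psi)),"at",go([g[0],g[1],.03-.019+.002],down(psi)))
# view pose over housing
print("house view",go([.60,.25,.32],down(-163.6)))
```

```text
[[626.2, 267.6], [782.9, 229.1], [700.6, 360.7]] seen 623,266 / 780,232 / 700,361
[0.53274145 0.0148682  0.0128703 ] 0.5462559610409939
[0.52774186 0.01480385 0.03      ] -179.2625861960815
above ([-3.04, 4.44, 19.39], [0.0, 0.0, 0.017]) at ([-3.04, 4.44, 30.09], [0.0, 0.0, 0.017])
house view ([-10.97, 27.73, -0.6], [0.0, 0.0, -0.257])
```

move_arm:
  targets:
    - [[-6, 29, -0.6], [0, 0, -0.257]]
    - [[-6, 29, -0.6], [0, 0, -0.257]]
    - [[-6, 29, -0.6], [0, 0, -0.257]]
    - [[-6, 29, -0.6], [0, 0, -0.257]]
    - [[-6, 29, -0.6], [0, 0, -0.257]]

```text
time_s: 4.28
tcp_pos: [0.5501, 0.2639, 0.3196]
eef_rot: [180.0, 0.0, -163.5]
contact_force: [1.2, -0.6, -0.2]
gripper_width: 0.0878
gripper_force: 0.0
```

move_arm:
  targets:
    - [[0, 0, 0], [0, 0, 0]]
    - [[0, 0, 0], [0, 0, 0]]

```text
time_s: 4.53
tcp_pos: [0.5498, 0.2616, 0.3194]
eef_rot: [-180.0, -0.0, -163.5]
contact_force: [-0.4, 0.4, 0.8]
gripper_width: 0.0878
gripper_force: 0.0
```

Run:
```python
from h import *
s=r.get_state();print(s["tcp_pos"],s["eef_rot"])
W=viewer.capture("wrist");np.save("w2.npy",W["camera_from_world"])
u=W["image"][60:330,120:480];cv2.imwrite("pics/w2.png",cv2.resize(u,(800,600),interpolation=2))
print(W["intrinsics"])
```

```text
[0.54984899 0.26157337 0.31944087] [-1.79979265e+02 -3.44428609e-02 -1.63510015e+02]
[[335.48459859   0.         278.99790613]
 [  0.         335.48459859 208.96373401]
 [  0.           0.           1.        ]]
```

View pics/w2.png

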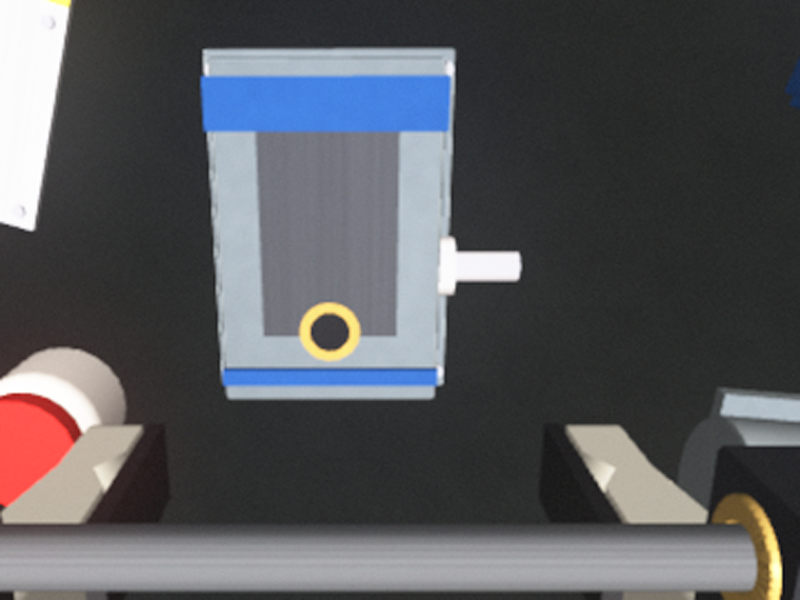

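From straight above: the lip's free edge runs (204,131)–(449,131), the socket is at (330,332), and the rim's inner edge runs (222,369)–(438,369). The housing is almost square to the tool.

Run:
```python
from h import *
W=viewer.capture("wrist");s=2.2222
A=lambda u,v:np.array([u/s+120,v/s+60])
def hob(w,q): return [(W,(-.062,-w,.068),A(203.5,131)),(W,(-.062,w,.068),A(449,131)),(W,(.078,-q,.055),A(222,369)),(W,(.078,q,.055),A(438,369)),(W,(.055,0,.05),A(330,332))]
f=lambda x:np.concatenate([(proj(d,pose2(x,p))[0]-uv) for d,p,uv in hob(x[3],x[4])])
q=least_squares(f,[.547,.25,.28,.06,.06]);print(q.x,np.degrees(q.x[2]),q.fun.reshape(-1,2).round(1).tolist())
print(onz(W,A(330,332)[::-1],.05))
c=[.5325,.0148,.0129];g=pose2(c,[[-.005,0,.03]])[0]
print("above",go([g[0],g[1],.12],down(-179.26)))
```

```text
[0.55138863 0.24756037 0.28897225 0.06522115 0.0652523 ] 16.556890530479063 [[0.1, 0.0], [0.1, -0.1], [-0.0, 0.4], [-0.0, 0.2], [-0.1, -0.5]]
[0.60474509 0.26355469 0.05      ]
above ([9.12, -22.98, 20.0], [0.0, 0.0, 0.274])
```

move_arm:
  targets:
    - [[9, -23, 8], [0, 0, 0.274]]
    - [[9, -23, 8], [0, 0, 0.274]]
    - [[9, -23, 8], [0, 0, 0.274]]
    - [[9, -23, 14], [0, 0, 0.274]]
    - [[9, -23, 20], [0, 0, 0.274]]
  jaw: 5

```text
time_s: 5.25
tcp_pos: [0.53, 0.0235, 0.155]
eef_rot: [179.9, 0.3, -179.4]
contact_force: [0.4, 0.7, -1.6]
gripper_width: 0.0504
gripper_force: 0.0
```

move_arm:
  targets:
    - [[0, 0, 0], [0, 0, 0]]
    - [[0, 0, 0], [0, 0, 0]]

```text
time_s: 5.5
tcp_pos: [0.5311, 0.0262, 0.1562]
eef_rot: [180.0, 0.2, -179.2]
contact_force: [0.9, 0.2, 1.3]
gripper_width: 0.05
gripper_force: 0.0
```

Run:
```python
from h import *
s=r.get_state();print(s["tcp_pos"],s["eef_rot"],s["contact_force"])
c=[.5325,.0148,.0129];g=pose2(c,[[-.005,0,.03]])[0]
print("grasp",go([g[0],g[1],.013],down(-179.26)))
W=viewer.capture("wrist")
print([(np.round(p["location"],1).tolist(),round(float(p["score"]),2)) for p in pinpoint("rib","wrist")[:2]],proj(W,g),"tongue",[(np.round(p["location"],1).tolist(),round(float(p["score"]),2)) for p in pinpoint("tongue","wrist")[:2]],proj(W,pose2(c,[[-.075,0,0]])))
```

```text
[0.53108521 0.0261656  0.15619243] [ 1.79994207e+02  1.52093996e-01 -1.79229655e+02] [0.94164889 0.20024227 1.2880636 ]
grasp ([0.41, -1.14, 14.32], [0.0, 0.003, 0.001])
[([200.1, 264.1], 0.63)] [[265.16565196 196.40621027]] tongue [([111.1, 268.4], 0.7)] [[265.57866276 112.479532  ]]
```

move_arm:
  targets:
    - [[0.4, -1.1, 5], [0, 0, 0]]
    - [[0.4, -1.1, 10], [0, 0, 0]]
    - [[0.4, -1.1, 14.3], [0, 0, 0]]
    - [[0.4, -1.1, 14.3], [0, 0, 0]]
    - [[0.4, -1.1, 14.3], [0, 0, 0]]

```text
time_s: 6.28
tcp_pos: [0.5272, 0.016, 0.013]
eef_rot: [180.0, 0.1, -179.1]
contact_force: [-0.6, 0.1, 0.2]
gripper_width: 0.0502
gripper_force: 0.0
```

move_arm:
  targets:
    - [[0, 0, 0], [0, 0, 0]]
    - [[0, 0, 0], [0, 0, 0]]
    - [[0, 0, 0], [0, 0, 0]]
    - [[0, 0, 0], [0, 0, 0]]
  jaw: 0.5
  squeeze: 45

```text
time_s: 6.78
tcp_pos: [0.526, 0.0152, 0.0114]
eef_rot: [180.0, 0.0, -179.2]
contact_force: [0.2, 0.4, 0.1]
gripper_width: 0.0155
gripper_force: 0.0
```

move_arm:
  targets:
    - [[0, 0, 0], [0, 0, 0]]
    - [[0, 0, 0], [0, 0, 0]]
    - [[0, 0, 0], [0, 0, 0]]
  jaw: 0.5
  squeeze: 45

```text
time_s: 7.15
tcp_pos: [0.526, 0.0151, 0.0114]
eef_rot: [-180.0, 0.0, -179.2]
contact_force: [-1.7, -1.2, 5.9]
gripper_width: 0.0137
gripper_force: 45.0
```

Run:
```python
from h import *
s=r.get_state();print(s["tcp_pos"],s["eef_rot"],s["gripper_force"])
W=viewer.capture("wrist")
for l in ["tongue"]: print(pinpoint(l,"wrist")[:1])
```

```text
[0.52596842 0.01510148 0.01137551] [-1.79992580e+02  2.06862383e-03 -1.79212357e+02] 44.98672306537628
[{'location': [128.6, 279.1], 'score': 0.92}]
```

Run:
```python
from h import *
W=viewer.capture("wrist");im=W["image"]
for i in range(3):
    p=pinpoint("tongue","wrist")[0]["location"]; print(onz(W,p,0).round(4))
hsv=cv2.cvtColor(im,cv2.COLOR_BGR2HSV);m=cv2.inRange(hsv,(22,120,100),(35,255,255))
ys,xs=np.where(m[60:200,150:420]);ys+=60;xs+=150
print(xs.min(),xs.max(),ys.min(),ys.max())
for c in range(200,361,40):
    q=ys[xs==c]; 
    if len(q): print(c,q.min(),q.max(),onz(W,(q.min(),c),.006).round(4),onz(W,(q.max(),c),.006).round(4))
```

```text
[0.4549 0.014  0.    ]
[0.4549 0.014  0.    ]
[0.4549 0.014  0.    ]
174 385 131 161
200 131 159 [ 0.4572 -0.0227  0.006 ] [ 0.4705 -0.0235  0.006 ]
240 132 159 [ 0.4574 -0.0037  0.006 ] [ 0.4702 -0.004   0.006 ]
280 131 160 [0.4566 0.0153 0.006 ] [0.4705 0.0155 0.006 ]
320 131 160 [0.4564 0.0343 0.006 ] [0.4702 0.035  0.006 ]
360 132 160 [0.4566 0.0534 0.006 ] [0.4699 0.0546 0.006 ]
```

```bash
cat >> h.py <<'E'
H=[.5514,.2476,np.radians(16.56)]
def cov2tool(xt,zt,a,yt=0):
    "tool pose for the held cover's tongue at housing (xt,yt,.05+zt), tilted a deg"
    Rc=Ro.from_euler('z',H[2])*Ro.from_euler('y',-a,degrees=True)
    pc=pose2(H,[[xt,yt,.05+zt]])[0]+Rc.apply([.075,0,0])
    R=Rc*Ro.from_euler('y',180,degrees=True)
    return pc-R.apply([-.006,0,.0114]),R
E
python3 - <<'E'
from h import *
p,R=cov2tool(-.045,.08,9);print(p,R.as_euler('xyz',degrees=True),go(p,R))
E
```

```text
[0.57188087 0.25369005 0.15205363] [-180.      9.   -163.44] ([-4.92, 23.79, -14.07], [-0.022, -0.156, -0.275])
```

move_arm:
  targets:
    - [[0, 0, -6], [0, 0, 0]]
    - [[-0.5, 1, -12], [0, 0, 0]]
    - [[-2, 6, -15], [0, 0, -0.05]]
    - [[-3.5, 12, -16], [-0.01, -0.06, -0.15]]
    - [[-4.9, 18, -16], [-0.02, -0.12, -0.22]]

```text
time_s: 8.07
tcp_pos: [0.5727, 0.1978, 0.1716]
eef_rot: [179.6, 7.1, -166.5]
contact_force: [0.6, -0.7, -4.4]
gripper_width: 0.0137
gripper_force: 45.0
```

Run:
```python
from h import *
s=r.get_state();print(s["tcp_pos"],s["gripper_width"])
p,R=cov2tool(-.045,.07,9);print(go(p,R))
```

```text
[0.57272939 0.19779348 0.17163423] 0.013659765591051903
([-0.85, 5.43, 3.13], [0.0, -0.033, -0.053])
```

move_arm:
  targets:
    - [[-0.9, 5.4, 1], [0, -0.033, -0.053]]
    - [[-0.9, 5.4, 3.1], [0, -0.033, -0.053]]
    - [[-0.9, 5.4, 3.1], [0, -0.033, -0.053]]
    - [[-0.9, 5.4, 3.1], [0, -0.033, -0.053]]

```text
time_s: 8.57
tcp_pos: [0.5722, 0.251, 0.1418]
eef_rot: [-179.9, 8.8, -163.6]
contact_force: [0.6, -1.1, -3.9]
gripper_width: 0.0141
gripper_force: 45.0
```

Run:
```python
from h import *
s=r.get_state();print(s["tcp_pos"],s["eef_rot"])
print(go(*cov2tool(-.045,.07,9)));print(go(*cov2tool(-.047,.01,9)));
W=viewer.capture("wrist");S=viewer.capture("scene")
cv2.imwrite("pics/w3.png",np.hstack([cv2.resize(W["image"][80:360,140:420],(400,400)),cv2.resize(S["image"][190:350,300:460],(400,400))]))
```

```text
[0.57215373 0.25095784 0.14176419] [-179.93830352    8.79834357 -163.58294909]
([-0.05, 0.27, -0.02], [-0.001, -0.004, -0.002])
([1.06, 0.28, 5.88], [-0.001, -0.004, -0.002])
```

View pics/w3.png

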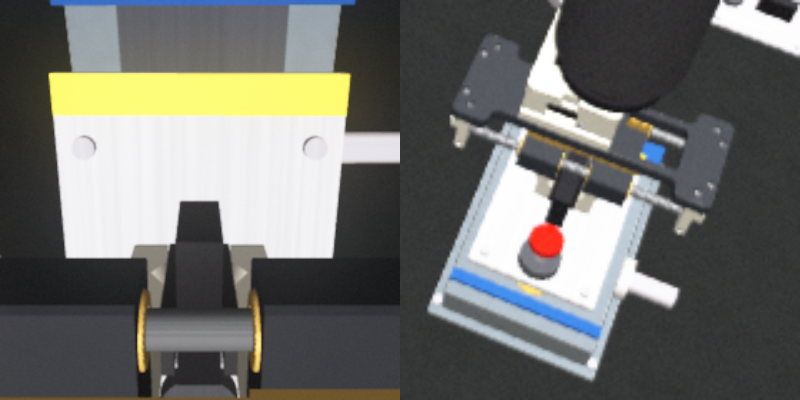

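The cover is held square, with the tongue edge at wrist pixel (280,130) as before, so it hasn't slipped. Lowering it now.

move_arm:
  targets:
    - [[0.5, 0.3, 3], [0, -0.004, 0]]
    - [[1.0, 0.3, 5.5], [0, -0.004, -0.002]]
    - [[1.0, 0.3, 5.5], [0, -0.004, -0.002]]
    - [[1.0, 0.3, 5.5], [0, -0.004, -0.002]]

```text
time_s: 9.18
tcp_pos: [0.571, 0.2542, 0.0874]
eef_rot: [-180.0, 9.2, -163.5]
contact_force: [-1.1, -0.1, -3.8]
gripper_width: 0.0136
gripper_force: 45.0
```

Run:
```python
from h import *
s=r.get_state();print(s["tcp_pos"],s["eef_rot"],s["contact_force"])
for a in [(-.050,.002,9),(-.060,.002,9),(-.074,.002,9),(-.0745,.001,5),(-.0745,-.0005,0)]: print(a,go(*cov2tool(*a)))
```

```text
[0.57097659 0.25422684 0.08743338] [-179.9735572     9.18095351 -163.45200281] [-1.11581974 -0.08205013 -3.77491422]
(-0.05, 0.002, 9) ([0.64, -0.08, 1.25], [-0.0, 0.003, -0.0])
(-0.06, 0.002, 9) ([1.62, -0.08, 1.09], [-0.0, 0.003, -0.0])
(-0.074, 0.002, 9) ([3.01, -0.08, 0.87], [-0.0, 0.003, -0.0])
(-0.0745, 0.001, 5) ([3.01, -0.08, 1.44], [-0.0, 0.073, -0.0])
(-0.0745, -0.0005, 0) ([3.01, -0.08, 2.2], [-0.0, 0.16, -0.0])
```

move_arm:
  targets:
    - [[0.6, 0, 1.2], [0, 0, 0]]
    - [[0.6, 0, 1.2], [0, 0, 0]]
    - [[1.4, 0, 1.1], [0, 0, 0]]
    - [[2.2, 0, 0.95], [0, 0, 0]]
    - [[2.6, 0, 0.9], [0, 0, 0]]

```text
time_s: 9.8
tcp_pos: [0.546, 0.2469, 0.0732]
eef_rot: [-180.0, 9.1, -163.4]
contact_force: [-0.2, -0.1, -3.7]
gripper_width: 0.0141
gripper_force: 45.0
```

move_arm:
  targets:
    - [[0.2, 0, 0], [0, 0, 0]]
    - [[0.4, 0, 0], [0, 0, 0]]
    - [[0.4, 0, 0], [0, 0, 0]]

```text
time_s: 10.18
tcp_pos: [0.5429, 0.2459, 0.0723]
eef_rot: [-179.9, 9.1, -163.4]
contact_force: [0.1, 0.4, -3.8]
gripper_width: 0.0136
gripper_force: 45.0
```

Run:
```python
from h import *
s=r.get_state();print(s["tcp_pos"],s["eef_rot"],s["contact_force"],s["gripper_width"])
for a in [(-.074,.002,9),(-.0745,.001,5),(-.0745,-.0005,0)]: print(a,go(*cov2tool(*a)))
```

```text
[0.54291605 0.24592921 0.0723059 ] [-179.94441191    9.07368746 -163.43224812] [ 0.09153881  0.36707299 -3.83543488] 0.013566426664658196
(-0.074, 0.002, 9) ([-0.12, -0.08, -0.16], [-0.001, 0.001, 0.0])
(-0.0745, 0.001, 5) ([-0.12, -0.08, 0.42], [-0.001, 0.071, 0.0])
(-0.0745, -0.0005, 0) ([-0.13, -0.08, 1.18], [-0.001, 0.158, 0.0])
```

move_arm:
  targets:
    - [[-0.1, -0.1, 0.2], [0, 0.04, 0]]
    - [[-0.1, -0.1, 0.55], [0, 0.08, 0]]
    - [[-0.1, -0.1, 0.85], [0, 0.12, 0]]
    - [[-0.1, -0.1, 1.1], [0, 0.15, 0]]
    - [[-0.1, -0.1, 1.1], [0, 0.15, 0]]

```text
time_s: 10.8
tcp_pos: [0.5466, 0.2461, 0.0617]
eef_rot: [-180.0, 0.5, -163.5]
contact_force: [-1.2, 0.8, 2.2]
gripper_width: 0.0136
gripper_force: 45.0
```

Run:
```python
from h import *
s=r.get_state();print(s["tcp_pos"],s["eef_rot"],s["contact_force"],s["moment"])
for a in [(-.075,-.000,0)]: print(a,go(*cov2tool(*a)))
```

```text
[0.54664975 0.24610419 0.06171878] [-179.95141284    0.51188642 -163.46380076] [-1.15771873  0.79589406  2.23674292] [0.12573454 0.70417762 0.11043884]
(-0.075, -0.0, 0) ([0.1, 0.01, 0.03], [-0.001, 0.009, -0.0])
```

move_arm:
  targets:
    - [[0, 0, 0.05], [0, 0.01, 0]]
    - [[0, 0, 0.05], [0, 0.01, 0]]

```text
time_s: 11.05
tcp_pos: [0.5462, 0.246, 0.0614]
eef_rot: [-180.0, -0.0, -163.4]
contact_force: [0.5, 0.3, 0.1]
gripper_width: 0.0137
gripper_force: 45.0
```

move_arm:
  targets:
    - [[0, 0, 0], [0, 0, 0]]
    - [[0, 0, 0], [0, 0, 0]]
    - [[0, 0, 0], [0, 0, 0]]
    - [[0, 0, -3], [0, 0, 0]]
    - [[0, 0, -8], [0, 0, 0]]
  jaw: 6

```text
time_s: 11.68
tcp_pos: [0.5449, 0.245, 0.1402]
eef_rot: [-179.9, -0.3, -163.5]
contact_force: [1.2, 0.8, 0.8]
gripper_width: 0.0572
gripper_force: 0.0
```

move_arm:
  targets:
    - [[0, 0, -6], [0, 0, 0]]
    - [[-1, -2, -12], [0, 0, 0]]
    - [[-1, -2, -15], [0, 0, 0]]
    - [[-1, -2, -15], [0, 0, 0]]

```text
time_s: 12.18
tcp_pos: [0.5626, 0.2301, 0.2944]
eef_rot: [180.0, 0.2, -163.5]
contact_force: [-0.3, -0.3, -0.9]
gripper_width: 0.0601
gripper_force: 0.0
```

Run:
```python
from h import *
s=r.get_state();print(s["tcp_pos"],s["eef_rot"],s["contact_force"],s["gripper_width"])
W=viewer.capture("wrist");S=viewer.capture("scene")
cv2.imwrite("pics/w4.png",np.hstack([cv2.resize(W["image"][20:300,140:420],(400,400)),cv2.resize(S["image"][190:350,300:460],(400,400))]))
c=pose2(H,[[-.062,0,.068],[.055,0,.092],[.075,.05,.056],[.075,-.05,.056],[0,0,.092]])
print(((proj(W,c)-[140,20])/.7).round(0).tolist())
for l in ["rib","pin_top"]: print(l,[((np.array(p["location"])[::-1]-[140,20])/.7).round(0).tolist() for p in pinpoint(l,"wrist")[:2]])
# mallet regard pose: head at (.553,-.184), yaw -102
m=np.array([.553,-.1845]);print("mallet view",go([m[0]-.0,m[1],.25],down(-102)))
```

```text
[0.56261059 0.23009895 0.29442097] [ 179.95153029    0.22287874 -163.46409383] [-0.28528263 -0.31186807 -0.90210057] 0.06010044876015523
[[223.0, 137.0], [222.0, 290.0], [277.0, 297.0], [163.0, 297.0], [223.0, 222.0]]
rib [[221.0, 210.0]]
pin_top []
mallet view ([12.53, -39.46, 4.08], [0.001, -0.004, -1.072])
```

View pics/w4.png

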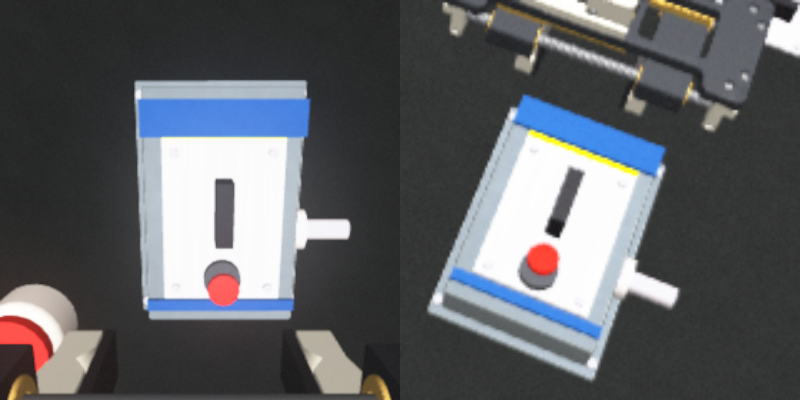

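The cover is flat and under the lip. The pin shows at (223,290) in the crop, where I predicted (222,290). Next is the mallet.

move_arm:
  targets:
    - [[12.5, -39.5, 4], [0, 0, -1.07]]
    - [[12.5, -39.5, 4], [0, 0, -1.07]]
    - [[12.5, -39.5, 4], [0, 0, -1.07]]
    - [[12.5, -39.5, 4], [0, 0, -1.07]]
    - [[12.5, -39.5, 4], [0, 0, -1.07]]
  jaw: 8.7

```text
time_s: 13.0
tcp_pos: [0.556, -0.0683, 0.2616]
eef_rot: [179.9, -0.2, -111.9]
contact_force: [0.8, -1.0, 0.1]
gripper_width: 0.0866
gripper_force: 0.0
```

Run:
```python
from h import *
print(go([.553,-.1845,.22],down(-102)))
```

```text
([10.88, -4.07, 4.18], [0.002, -0.002, -0.173])
```

move_arm:
  targets:
    - [[10, -4, 4], [0, 0, -0.173]]
    - [[10, -4, 4], [0, 0, -0.173]]
    - [[10, -4, 4], [0, 0, -0.173]]
    - [[10, -4, 4], [0, 0, -0.173]]

```text
time_s: 13.5
tcp_pos: [0.5555, -0.1744, 0.2222]
eef_rot: [179.9, -0.1, -102.4]
contact_force: [1.1, -0.1, -0.4]
gripper_width: 0.0869
gripper_force: 0.0
```

Run:
```python
from h import *
s=r.get_state();print(s["tcp_pos"],s["eef_rot"])
W=viewer.capture("wrist");cv2.imwrite("pics/w5.png",cv2.resize(W["image"],(800,600)))
f=lambda P:(proj(W,P)*1.42857).round(0).tolist()
print(f([[.553,-.1845,.08],[.553,-.1845,0]]))
M=outline_of("mallet","wrist")[0]; print(M["score"],M["box"]*np.array(1.42857))
```

```text
[ 0.55547669 -0.17443196  0.22219535] [ 1.79854199e+02 -1.12172683e-01 -1.02408330e+02]
[[398.0, 264.0], [398.0, 241.0]]
0.9 [355.571073 202.714083 441.142416 300.428271]
```

View pics/w5.png

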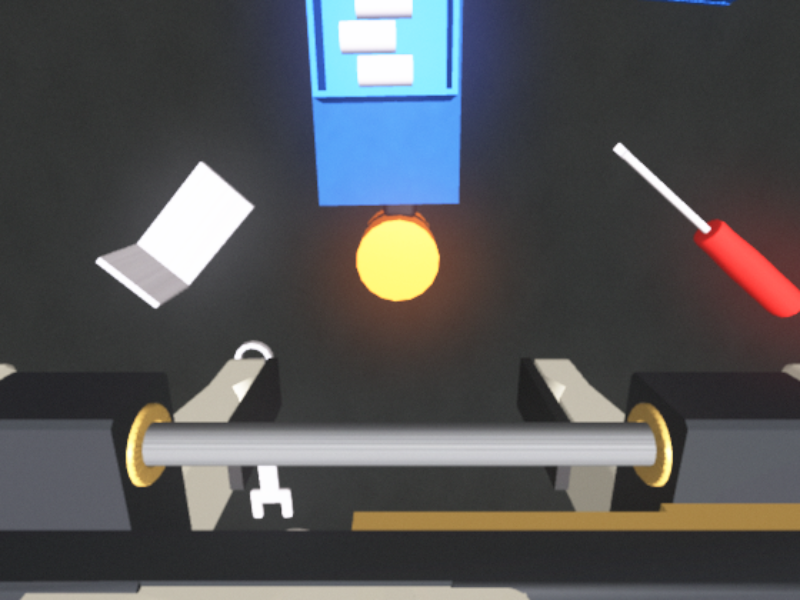

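The head's top circle is centred at (398,258), 4 mm nearer the dock than predicted. The dock mouth edge runs (319,206)–(460,203), so the handle is nearly in line with tool x.

Run:
```python
from h import *
print(go([.552,-.1884,.10],down(-102)));print(go([.552,-.1884,.036],down(-102)))
```

```text
([1.52, 0.07, 12.32], [0.001, -0.002, -0.005])
([1.51, 0.06, 18.72], [0.001, -0.002, -0.005])
```

move_arm:
  targets:
    - [[1.4, 0, 6], [0, 0, 0]]
    - [[1.4, 0, 11], [0, 0, 0]]
    - [[1.4, 0, 11], [0, 0, 0]]
    - [[1.4, 0, 11], [0, 0, 0]]

```text
time_s: 14.1
tcp_pos: [0.5543, -0.1877, 0.1153]
eef_rot: [-179.9, -0.1, -102.2]
contact_force: [0.1, 0.2, 0.3]
gripper_width: 0.0867
gripper_force: 0.0
```

Run:
```python
from h import *
print(r.get_state()["tcp_pos"],go([.552,-.1884,.036],down(-102)))
```

```text
[ 0.5543495  -0.18773516  0.11525279] ([0.1, 0.23, 7.93], [-0.002, -0.002, -0.004])
```

move_arm:
  targets:
    - [[0.1, 0.2, 3], [0, 0, 0]]
    - [[0.1, 0.2, 6], [0, 0, 0]]
    - [[0.1, 0.2, 7.9], [0, 0, 0]]
    - [[0.1, 0.2, 7.9], [0, 0, 0]]

```text
time_s: 14.6
tcp_pos: [0.5515, -0.1886, 0.0353]
eef_rot: [-180.0, -0.1, -102.3]
contact_force: [-0.2, 0.1, 0.5]
gripper_width: 0.0873
gripper_force: 0.0
```

move_arm:
  targets:
    - [[0, 0, 0], [0, 0, 0]]
    - [[0, 0, 0], [0, 0, 0]]
    - [[0, 0, 0], [0, 0, 0]]
    - [[0, 0, 0], [0, 0, 0]]
  jaw: 4.5
  squeeze: 40

```text
time_s: 15.1
tcp_pos: [0.5518, -0.189, 0.0349]
eef_rot: [-179.9, -0.1, -102.3]
contact_force: [0.6, 0.8, 0.8]
gripper_width: 0.0534
gripper_force: 40.0
```

move_arm:
  targets:
    - [[0, 0, -0.4], [0, 0, 0]]
    - [[-3, 0, -0.4], [0, 0, 0]]
    - [[-7, 0, -0.4], [0, 0, 0]]
    - [[-11.5, 0, -0.4], [0, 0, 0]]
    - [[-16, 0, -0.4], [0, 0, 0]]

```text
time_s: 15.72
tcp_pos: [0.5838, -0.0316, 0.0373]
eef_rot: [179.8, -0.1, -102.4]
contact_force: [0.0, -0.7, -3.8]
gripper_width: 0.0535
gripper_force: 40.0
```

move_arm:
  targets:
    - [[-1, 0, 0], [0, 0, 0]]
    - [[-1, 0, 0], [0, 0, 0]]
    - [[-1, 0, 0.5], [0, 0, 0]]
    - [[-1, 0, 0.5], [0, 0, 0]]

```text
time_s: 16.23
tcp_pos: [0.5866, -0.0234, 0.0348]
eef_rot: [180.0, -0.1, -102.4]
contact_force: [-7.4, 6.3, 17.1]
gripper_width: 0.0536
gripper_force: 40.0
```

move_arm:
  targets:
    - [[0, 0, -0.1], [0, 0, 0]]
    - [[0, 0, -0.1], [0, 0, 0]]
    - [[0, 0, -0.1], [0, 0, 0]]
    - [[0, 0, -5], [0, 0, 0]]
    - [[0, 0, -10], [0, 0, 0]]
  jaw: 8.7

```text
time_s: 16.85
tcp_pos: [0.5864, -0.0232, 0.1331]
eef_rot: [179.8, -0.2, -102.4]
contact_force: [0.1, 0.7, 0.5]
gripper_width: 0.0868
gripper_force: 0.0
```

move_arm:
  targets:
    - [[0, 0, -5], [0, 0, 0]]
    - [[0, 0, -9], [0, 0, 0]]
    - [[0, 0, -9], [0, 0, 0]]

```text
time_s: 17.23
tcp_pos: [0.5889, -0.0226, 0.2265]
eef_rot: [-179.7, 0.0, -102.4]
contact_force: [-0.3, -0.1, -0.6]
gripper_width: 0.0866
gripper_force: 0.0
```

Run:
```python
from h import *
s=r.get_state();print(s["tcp_pos"],s["eef_rot"])
W=viewer.capture("wrist");cv2.imwrite("pics/w6.png",cv2.resize(W["image"],(800,600)))
m=[.5866,-.0234,np.radians(-102.4)]
f=lambda P:(proj(W,P)*1.42857).round(0).tolist()
print(f(pose2(m,[[0,0,.08],[.055,0,.06],[.165,.011,.06],[.165,-.011,.06]])))
```

```text
[ 0.58890719 -0.02260712  0.22653442] [-1.79703432e+02  4.41723418e-02 -1.02355262e+02]
[[402.0, 275.0], [402.0, 187.0], [384.0, -3.0], [422.0, -3.0]]
```

View pics/w6.png

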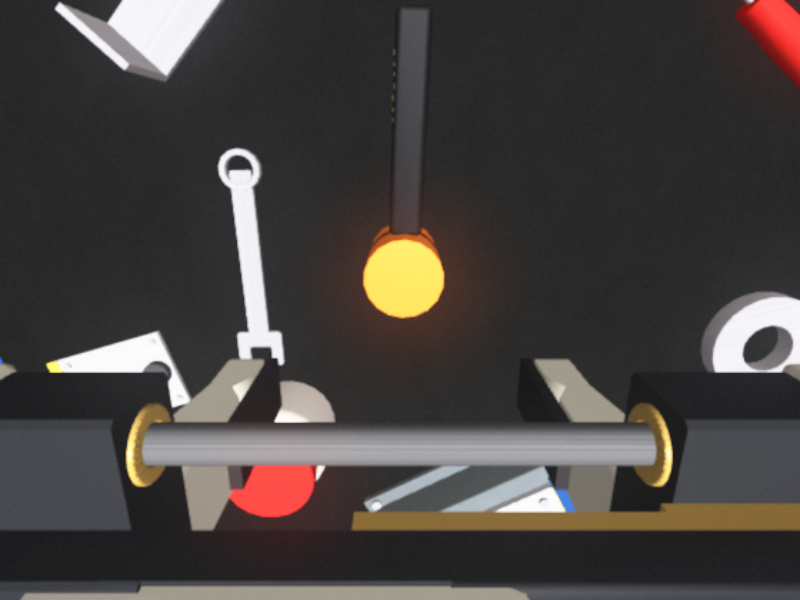

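Drawn out: head top at (403,278), handle end at (414,8), so the handle is about 2° off tool x. Nothing is near it. I'll grip the handle next.

Run:
```python
from h import *
print(go([.5731,-.0746,.126],down(-104.6)))
```

```text
([5.39, 0.32, 9.82], [-0.002, -0.0, 0.039])
```

move_arm:
  targets:
    - [[5.4, 0.3, 4], [0, 0, 0.039]]
    - [[5.4, 0.3, 9.5], [0, 0, 0.039]]
    - [[5.4, 0.3, 9.5], [0, 0, 0.039]]
    - [[5.4, 0.3, 9.5], [0, 0, 0.039]]
  jaw: 6

```text
time_s: 17.77
tcp_pos: [0.5734, -0.0747, 0.1289]
eef_rot: [180.0, -0.1, -104.5]
contact_force: [0.2, -0.3, 1.0]
gripper_width: 0.0606
gripper_force: 0.0
```

Run:
```python
from h import *
print(r.get_state()["tcp_pos"],go([.5731,-.0746,.0265],down(-104.6)))
W=viewer.capture("wrist");print(proj(W,[[.5731,-.0746,.06]]))
g=cv2.cvtColor(W["image"],cv2.COLOR_BGR2HSV)
print([(np.round(p["location"],1).tolist(),round(float(p["score"]),2)) for p in pinpoint("mallet_handle","wrist")[:2]],proj(W,[[.5731,-.0746,.045]]))
print(outline_of("mallet","wrist")[0]["box"])
```

```text
[ 0.57337558 -0.07474738  0.12893033] ([-0.03, 0.03, 10.24], [0.0, -0.002, 0.001])
[[278.57008003 222.02383077]]
[([215.6, 280.2], 0.93)] [[278.58815082 215.42569551]]
[243.1, 56.7, 317.3, 335.7]
```

Agrees within a pixel or two. Descend and grip.

move_arm:
  targets:
    - [[0, 0, 5], [0, 0, 0]]
    - [[0, 0, 9], [0, 0, 0]]
    - [[0, 0, 10.2], [0, 0, 0]]
    - [[0, 0, 10.2], [0, 0, 0]]

```text
time_s: 18.42
tcp_pos: [0.573, -0.0747, 0.0266]
eef_rot: [180.0, -0.1, -104.6]
contact_force: [0.1, 0.0, 0.7]
gripper_width: 0.0603
gripper_force: 0.0
```

move_arm:
  targets:
    - [[0, 0, 0], [0, 0, 0]]
    - [[0, 0, 0], [0, 0, 0]]
    - [[0, 0, 0], [0, 0, 0]]
    - [[0, 0, 0], [0, 0, 0]]
    - [[0, 0, 0], [0, 0, 0]]
  jaw: 1
  squeeze: 60

```text
time_s: 19.05
tcp_pos: [0.5725, -0.075, 0.0262]
eef_rot: [180.0, -0.1, -104.6]
contact_force: [0.1, 0.2, 2.6]
gripper_width: 0.0214
gripper_force: 60.0
```

```bash
cat >> h.py <<'E'
# mallet in tool: head axis at tool x=-xh, face at tool z=+zf
def mal2tool(height,psi,xh=.055,zf=.026,tgt=None):
    p=pose2(H,[[.055,0,0]])[0] if tgt is None else np.array(tgt)
    R=down(psi); face=np.array([p[0],p[1],height])
    return face-R.apply([-xh,0,zf]),R
E
python3 - <<'E'
from h import *
s=r.get_state();print(s["tcp_pos"],s["eef_rot"],s["gripper_force"],s["gripper_width"])
W=viewer.capture("wrist");print(proj(W,[[.587,-.0214,.08]])[0],outline_of("mallet","wrist")[0]["box"])
print(pose2(H,[[.055,0,0]])[0])
for psi in (-104.6,-90,-74,-164): print(psi,mal2tool(.14,psi)[0],go(*mal2tool(.14,psi)))
E
```

```text
[ 0.5725454  -0.07499839  0.02617336] [ 1.79978348e+02 -8.73055366e-02 -1.04590193e+02] 59.97150421142578 0.02143562901794841
[276.41775242 445.57568919] [239.0, 16.3, 318.5, 357.9]
[0.6041187  0.26327606 0.        ]
-104.6 [0.59025488 0.21005206 0.166     ] ([-28.01, 5.47, -14.03], [0.0, -0.002, 0.0])
-90 [0.6041187  0.20827606 0.166     ] ([-28.19, 4.08, -14.03], [0.001, -0.002, -0.255])
-74 [0.61927875 0.21040667 0.166     ] ([-28.77, 2.67, -14.03], [0.001, -0.001, -0.534])
-164 [0.55124931 0.248116   0.166     ] ([-30.71, 10.2, -14.03], [-0.0, -0.002, 1.037])
```

move_arm:
  targets:
    - [[0, 0, -5], [0, 0, 0]]
    - [[0, 0, -10], [0, 0, 0]]
    - [[-4, 0.5, -14.5], [0, 0, 0]]
    - [[-9, 1, -14.5], [0, 0, -0.1]]
    - [[-14, 2, -14.5], [0, 0, -0.2]]

```text
time_s: 19.77
tcp_pos: [0.5879, 0.067, 0.1705]
eef_rot: [179.9, -0.1, -93.0]
contact_force: [0.8, -0.5, -4.1]
gripper_width: 0.0218
gripper_force: 60.0
```

Run:
```python
from h import *
s=r.get_state();print(s["tcp_pos"],s["eef_rot"],s["gripper_force"],s["contact_force"],s["moment"])
print(go(*mal2tool(.14,-90)))
```

```text
[0.58789115 0.06697404 0.1704682 ] [ 1.79890144e+02 -5.92634631e-02 -9.30188233e+01] 59.96853053569794 [ 0.78989645 -0.46147793 -4.14540255] [-0.16412049  0.03229734 -0.03959813]
([-14.2, -0.88, 0.43], [0.002, -0.001, -0.053])
```

move_arm:
  targets:
    - [[-5, -0.4, 0], [0, 0, -0.05]]
    - [[-10, -0.8, 0], [0, 0, -0.05]]
    - [[-14, -0.9, 0.2], [0, 0, -0.05]]
    - [[-14, -0.9, 0.2], [0, 0, -0.05]]
    - [[-14, -0.9, 0.2], [0, 0, -0.05]]

```text
time_s: 20.4
tcp_pos: [0.6041, 0.2048, 0.1672]
eef_rot: [179.8, -0.2, -90.2]
contact_force: [-0.2, -1.2, -4.0]
gripper_width: 0.0215
gripper_force: 60.0
```

Run:
```python
from h import *
s=r.get_state();print(s["tcp_pos"],s["eef_rot"])
print(go(*mal2tool(.14,-90)))
D=viewer.capture("side");S=viewer.capture("scene")
pin=np.r_[pose2(H,[[.055,0,0]])[0][:2],.092];print(pin)
q=proj(D,[pin,pin*[1,1,0]+[0,0,.14],pin*[1,1,0]+[0,0,.22]]);q2=proj(S,[pin,pin*[1,1,0]+[0,0,.14],pin*[1,1,0]+[0,0,.22]])
print(((q-[140,150])/.4).round(0).tolist(),((q2-[280,200])/.4+[400,0]).round(0).tolist())
cv2.imwrite("pics/m1.png",np.hstack([cv2.resize(D["image"][150:310,140:300],(400,400)),cv2.resize(S["image"][200:360,280:440],(400,400))]))
```

```text
[0.60408966 0.20479147 0.16720002] [ 1.79788873e+02 -1.50586036e-01 -9.02482623e+01]
([-0.35, -0.0, 0.12], [0.004, -0.003, -0.004])
[0.6041187  0.26327606 0.092     ]
[[202.0, 250.0], [196.0, 214.0], [186.0, 149.0]] [[594.0, 229.0], [602.0, 207.0], [618.0, 167.0]]
```

View pics/m1.png

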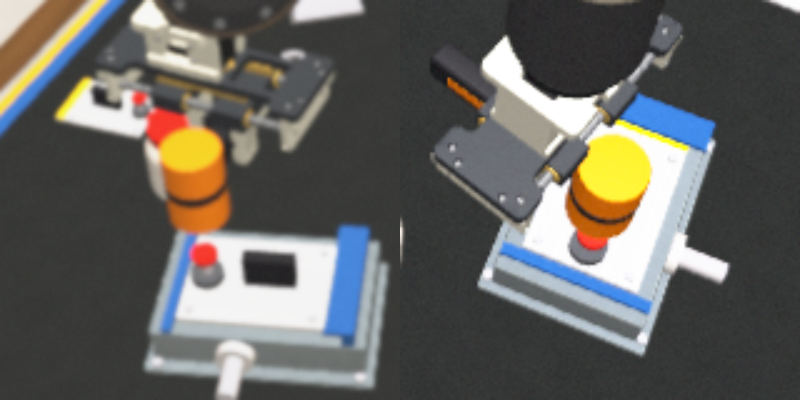

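The head is right over the pin: its top is at (191,150) in the side crop against (186,149) predicted. First blow.

move_arm:
  targets:
    - [[-0.3, 0, 0], [0, 0, 0]]
    - [[-0.3, 0, 3.3], [0, 0, 0]]
    - [[-0.3, 0, 6.6], [0, 0, 0]]
    - [[-0.3, 0, 6.6], [0, 0, 0]]
    - [[-0.3, 0, 3], [0, 0, 0]]

```text
time_s: 21.12
tcp_pos: [0.6029, 0.2065, 0.1365]
eef_rot: [179.6, -0.3, -90.3]
contact_force: [0.1, 0.6, -3.9]
gripper_width: 0.0217
gripper_force: 60.0
```

Run:
```python
from h import *
s=r.get_state();print(s["tcp_pos"],s["eef_rot"],s["contact_force"])
print(go(*mal2tool(.12,-90)),go(*mal2tool(.074,-90)))
D=viewer.capture("side")
hsv=cv2.cvtColor(D["image"],cv2.COLOR_BGR2HSV)
b=cv2.inRange(hsv,(0,150,100),(6,255,255))|cv2.inRange(hsv,(174,150,100),(180,255,255))
n,l,st,c=cv2.connectedComponentsWithStats(b[230:290,200:245]);print([(c[i]+[200,230],st[i]) for i in range(1,n) if st[i][4]>8])
P=pose2(H,[[.055,0,z] for z in (.092,.083,.074)]);print(proj(D,P))
```

```text
[0.60289699 0.20652094 0.13649076] [179.56642262  -0.28007426 -90.33101416] [ 0.10303224  0.57290035 -3.9435912 ]
([-0.17, -0.11, -0.95], [0.008, -0.005, -0.006]) ([-0.19, -0.15, 3.65], [0.008, -0.005, -0.006])
[(array([222.36363636, 257.09090909]), array([18, 23, 10,  9, 66], dtype=int32))]
[[220.78338133 249.81162662]
 [221.19733325 252.40957691]
 [221.60690327 254.98002652]]
```

move_arm:
  targets:
    - [[-0.2, -0.1, -1.5], [0, 0, 0]]
    - [[-0.2, -0.1, 1], [0, 0, 0]]
    - [[-0.2, -0.1, 3.9], [0, 0, 0]]
    - [[-0.2, -0.1, 3.9], [0, 0, 0]]

```text
time_s: 21.68
tcp_pos: [0.6061, 0.2095, 0.0993]
eef_rot: [179.9, -0.1, -90.3]
contact_force: [0.1, 0.0, -3.4]
gripper_width: 0.0216
gripper_force: 60.0
```

move_arm:
  targets:
    - [[0, 0, -3], [0, 0, 0]]
    - [[0, 0, -6], [0, 0, 0]]
    - [[0, 0, -6], [0, 0, 0]]

```text
time_s: 22.05
tcp_pos: [0.6074, 0.211, 0.1628]
eef_rot: [-179.8, 0.1, -90.3]
contact_force: [0.8, 0.5, -5.1]
gripper_width: 0.0216
gripper_force: 60.0
```

Run:
```python
from h import *
s=r.get_state();print(s["tcp_pos"],s["eef_rot"],s["contact_force"])
D=viewer.capture("side")
hsv=cv2.cvtColor(D["image"],cv2.COLOR_BGR2HSV)
b=cv2.inRange(hsv,(0,150,100),(6,255,255))|cv2.inRange(hsv,(174,150,100),(180,255,255))
n,l,st,c=cv2.connectedComponentsWithStats(b[230:290,200:245]);print([(c[i]+[200,230],st[i]) for i in range(1,n) if st[i][4]>8])
cv2.imwrite("pics/m2.png",np.hstack([cv2.resize(D["image"][150:310,140:300],(400,400)),cv2.resize(D["image"][230:280,195:245],(400,400),interpolation=2)]))
```

```text
[0.60736328 0.2109749  0.16284216] [-1.79827918e+02  8.77237851e-02 -9.02588180e+01] [ 0.76293693  0.45835782 -5.07993571]
[(array([222.30882353, 256.97058824]), array([18, 23, 10,  9, 68], dtype=int32))]
```

View pics/m2.png

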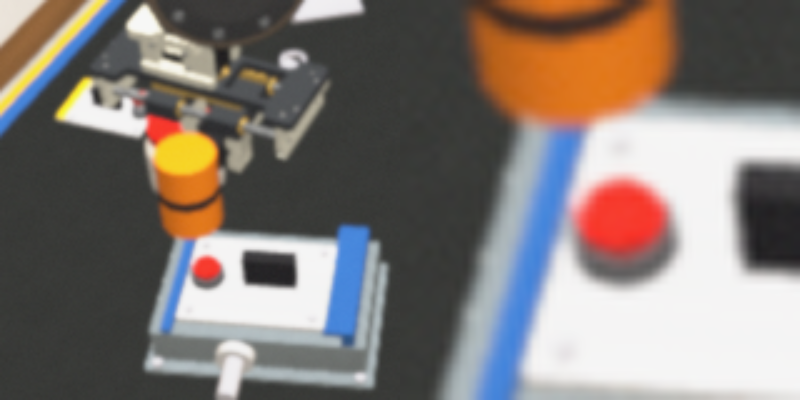

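The pin head now sits close to the boss (205,268), about home. I'll strike again slightly deeper and watch for the stop in the force reading.

move_arm:
  targets:
    - [[0.25, 0.3, 0], [0, 0, 0]]
    - [[0.25, 0.3, 0.5], [0, 0, 0]]
    - [[0.25, 0.3, 3.2], [0, 0, 0]]
    - [[0.25, 0.3, 6.2], [0, 0, 0]]
    - [[0.25, 0.3, 6.2], [0, 0, 0]]

```text
time_s: 22.72
tcp_pos: [0.6027, 0.2065, 0.0956]
eef_rot: [179.8, -0.2, -90.3]
contact_force: [0.1, 0.3, -3.9]
gripper_width: 0.0219
gripper_force: 60.0
```

Run:
```python
from h import *
s=r.get_state();print(s["time_s"],s["tcp_pos"],s["eef_rot"],s["contact_force"],s["moment"],s["joint_torque"])
```

```text
22.725 [0.6026892  0.20647509 0.09556909] [179.83045756  -0.20133402 -90.27772252] [ 0.12826385  0.28620477 -3.87105178] [-0.07326419  0.08329422  0.04552654] [-3.02580697e-01 -5.90320945e+01  2.56404161e+01  6.57420740e+00
  2.70326268e-01 -1.80971611e-02]
```

Run:
```python
from h import *
D=viewer.capture("side");S=viewer.capture("scene")
cv2.imwrite("pics/m3.png",np.hstack([cv2.resize(D["image"][190:290,165:265],(400,400),interpolation=2),cv2.resize(S["image"][220:330,300:410],(400,400),interpolation=2)]))
P=pose2(H,[[.055,0,z] for z in (.07,.15)]);print((proj(D,P)-[165,190])*4,(proj(S,P)-[300,220])/110*400)
for c,d in (("side",D),("scene",S)):
    o=[x for x in outline_of("mallet",c)[:2]]; print(c,[(x["box"],x["score"]) for x in o])
```

```text
[[227.15018402 264.45494048]
 [212.02264769 169.51495952]] [[203.52390162 274.44620735]
 [224.24865584 222.00513312]]
side [([206.4, 227.3, 236.8, 263.2], 0.62)]
scene [([290.1, 238.9, 377.6, 307.1], 0.68)]
```

View pics/m3.png

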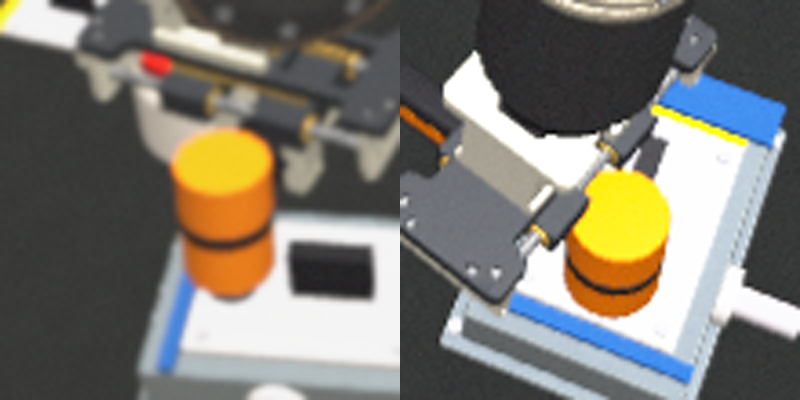

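The head now sits about 5 mm higher in the grip; it pivoted at the first blow. Nothing is pressed yet, so I'll strike deeper.

move_arm:
  targets:
    - [[-0.1, -0.1, -2], [0, 0, 0]]
    - [[-0.1, -0.1, -4], [0, 0, 0]]
    - [[-0.1, -0.1, -3.5], [0, 0, 0]]
    - [[-0.1, -0.1, -1.2], [0, 0, 0]]
    - [[-0.1, -0.1, 0.8], [0, 0, 0]]

```text
time_s: 23.55
tcp_pos: [0.6039, 0.207, 0.0893]
eef_rot: [179.9, -0.2, -90.2]
contact_force: [-4.8, -23.9, 38.9]
gripper_width: 0.0218
gripper_force: 60.0
```

move_arm:
  targets:
    - [[0, 0, 0], [0, 0, 0]]

```text
time_s: 23.68
tcp_pos: [0.6035, 0.2063, 0.089]
eef_rot: [179.8, -0.3, -90.3]
contact_force: [-1.0, -8.6, 4.5]
gripper_width: 0.0216
gripper_force: 60.0
```

The force reached about 40 N, far above the pin's 9 N, so it is on the hard stop. Lift clear and check.

move_arm:
  targets:
    - [[0, 0, -4], [0, 0, 0]]
    - [[2, 0, -8], [0, 0, 0]]
    - [[6, 0, -9], [0, 0, 0]]
    - [[10, 0, -9], [0, 0, 0]]
    - [[12, 0, -9], [0, 0, 0]]

```text
time_s: 24.3
tcp_pos: [0.6026, 0.0869, 0.1784]
eef_rot: [179.8, -0.1, -90.3]
contact_force: [-0.4, 0.1, -3.8]
gripper_width: 0.0219
gripper_force: 60.0
```

Run:
```python
from h import *
s=r.get_state();print(s["tcp_pos"],s["eef_rot"],s["contact_force"])
D=viewer.capture("side");S=viewer.capture("scene")
for d,o in((D,"side"),(S,"scene")):
    P=pose2(H,[[.055,0,.074],[.055,0,.079],[.075,.05,.056],[.075,-.05,.056]])
    off,sc=((200,220),5) if o=="side" else ((300,220),4)
    print(o,((proj(d,P)-off)*sc+([0,0] if o=="side" else [400,0])).round(0).tolist())
a=cv2.resize(D["image"][220:300,200:280],(400,400),interpolation=2);b=cv2.resize(S["image"][220:320,300:400],(400,400),interpolation=2)
c=cv2.resize(D["image"][140:240,170:370],(400,200));e=cv2.resize(S["image"][150:300,200:400],(267,200))
top=np.hstack([a,b]);bot=np.zeros((200,800,3),np.uint8);bot[:,:400]=c;bot[:,400:667]=e
cv2.imwrite("pics/m4.png",np.vstack([top,bot]))
```

```text
[0.60257198 0.08688413 0.17843027] [ 1.79837418e+02 -8.27990768e-02 -9.03492932e+01] [-0.43824031  0.10080587 -3.8119763 ]
side [[108.0, 175.0], [107.0, 168.0], [48.0, 280.0], [92.0, 119.0]]
scene [[625.0, 299.0], [626.0, 296.0], [700.0, 383.0], [516.0, 308.0]]
```

View pics/m4.png

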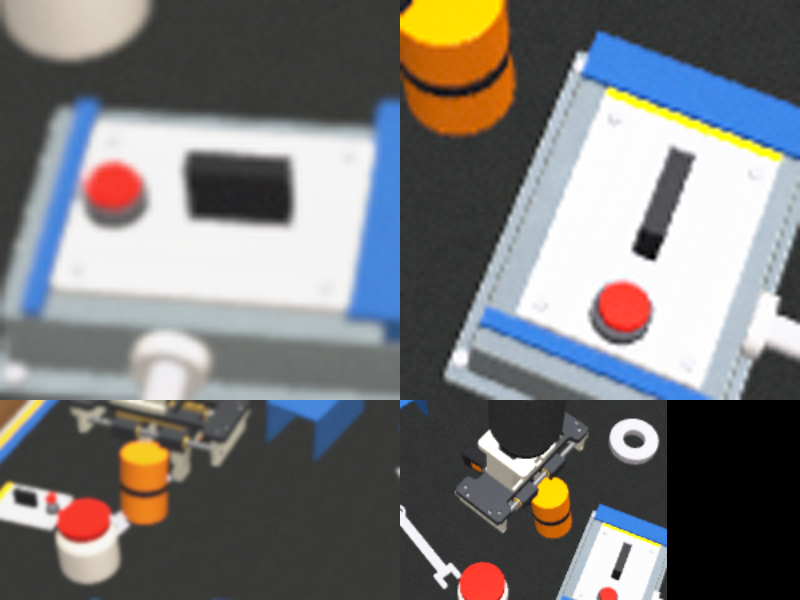

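The pin head is seated on the boss, the cover is still under the lip, and the bystanders haven't moved. Put the mallet down at about its earlier spot.

Run:
```python
from h import *
R=down(-90)*Ro.from_rotvec([0,.15,0]);print(go([.58,-.065,.07],R))
# head tilt estimate: orange mask axis in side view
for c in("side","scene"):
    d=viewer.capture(c);hsv=cv2.cvtColor(d["image"],cv2.COLOR_BGR2HSV);m=cv2.inRange(hsv,(8,150,100),(32,255,255))
    n,l,st,ce=cv2.connectedComponentsWithStats(m);
    o=[i for i in range(1,n) if st[i][4]>150];print(c,[(st[i].tolist()) for i in o])
    s=r.get_state()
    for t in (0,.1,.2):
        # head axis if mallet tilted by t (head up) about the grasp point
        Rm=Ro.from_euler('xyz',s["eef_rot"],degrees=True)*Ro.from_rotvec([0,-t,0])
        g=s["tcp_pos"]+Ro.from_euler('xyz',s["eef_rot"],degrees=True).apply([0,0,-.019])
        th=np.linspace(0,6.28,40);pts=[g+Rm.apply([-.055+.027*np.cos(a),.027*np.sin(a),z]) for a in th for z in(.045,-.035)]
        q=proj(d,np.array(pts));print(t,q.min(0).round(1),q.max(0).round(1))
```

```text
([15.17, 2.15, 10.88], [0.003, 0.148, -0.007])
side [[53, 110, 165, 175, 499], [128, 133, 53, 56, 244], [229, 160, 26, 26, 562], [230, 185, 24, 18, 322], [32, 201, 86, 80, 544]]
0 [227.5 164.5] [253.5 205.6]
0.1 [228.  162.6] [252.6 204.1]
0.2 [228.6 160.8] [252.4 202.3]
scene [[517, 18, 43, 35, 687], [299, 208, 31, 47, 1043], [166, 335, 28, 24, 168]]
0 [299.3 212.4] [330.2 256.2]
0.1 [299.6 210.3] [328.9 255.9]
0.2 [298.  208.2] [330.2 255.3]
```

move_arm:
  targets:
    - [[4, 0.5, 0], [0, 0.05, 0]]
    - [[9, 1.2, 2], [0, 0.12, 0]]
    - [[13, 2, 6], [0, 0.19, 0]]
    - [[15.2, 2.2, 9], [0, 0.19, 0]]
    - [[15.2, 2.2, 10.9], [0, 0.19, 0]]

```text
time_s: 25.12
tcp_pos: [0.5795, -0.0638, 0.0687]
eef_rot: [179.8, -11.0, -90.3]
contact_force: [1.5, -0.4, -4.0]
gripper_width: 0.0216
gripper_force: 60.0
```

move_arm:
  targets:
    - [[0, 0, 0], [0, 0, 0]]
    - [[0, 0, 0], [0, 0, 0]]

```text
time_s: 25.38
tcp_pos: [0.5816, -0.0625, 0.0715]
eef_rot: [180.0, -11.0, -90.2]
contact_force: [0.1, -1.1, -4.3]
gripper_width: 0.0216
gripper_force: 60.0
```

Run:
```python
from h import *
s=r.get_state();print(s["tcp_pos"],s["eef_rot"],s["contact_force"])
R=down(-90)*Ro.from_rotvec([0,.19,0])
for z in(.04,.03,.026): print(go([.58,-.065,z],R))
for c in("side","scene"):
    d=viewer.capture(c);hsv=cv2.cvtColor(d["image"],cv2.COLOR_BGR2HSV);m=cv2.inRange(hsv,(8,150,100),(32,255,255))
    n,l,st,ce=cv2.connectedComponentsWithStats(m);print(c,[st[i].tolist() for i in range(1,n) if st[i][4]>150])
    R0=Ro.from_euler('xyz',s["eef_rot"],degrees=True);g=s["tcp_pos"]+R0.apply([0,0,-.019])
    for t in(.15,.2,.25):
        Rm=R0*Ro.from_rotvec([0,-t,0]);pts=[g+Rm.apply([-.055+.027*np.cos(a),.027*np.sin(a),z]) for a in np.linspace(0,6.28,40) for z in(.045,-.035)]
        q=proj(d,np.array(pts));print(t,q.min(0).round(1),q.max(0).round(1),min(p[2] for p in pts))
```

```text
[ 0.58164939 -0.06245349  0.07149816] [179.99204845 -10.9506685  -90.19474809] [ 0.10022686 -1.10500825 -4.26114655]
([-0.35, 0.16, 3.14], [0.001, -0.001, -0.003])
([-0.54, 0.16, 4.12], [0.001, -0.001, -0.003])
([-0.61, 0.16, 4.52], [0.001, -0.001, -0.003])
side [[53, 85, 189, 200, 547], [125, 158, 33, 37, 172], [265, 166, 23, 36, 670], [71, 193, 54, 54, 338], [50, 242, 28, 28, 172]]
0.15 [264.8 166.8] [286.4 202.6] 0.041822086573687724
0.2 [265. 166.] [286.1 202. ] 0.045402442747689765
0.25 [265.2 165.2] [285.9 201.4] 0.04687769639538439
scene [[516, 17, 44, 36, 714], [252, 189, 25, 41, 732], [166, 335, 28, 24, 170]]
0.15 [252.1 191.9] [277.3 230.3] 0.041822086573687724
0.2 [251.5 191. ] [276.8 230.2] 0.045402442747689765
0.25 [250.8 190.1] [277.5 230. ] 0.04687769639538439
```

Level. Lower gently (about 45 mm).

move_arm:
  targets:
    - [[-0.3, 0, 1.5], [0, 0, 0]]
    - [[-0.5, 0, 3], [0, 0, 0]]
    - [[-0.6, 0, 3.8], [0, 0, 0]]
    - [[-0.7, 0, 4.2], [0, 0, 0]]
    - [[-0.7, 0, 4.2], [0, 0, 0]]

```text
time_s: 26.1
tcp_pos: [0.5805, -0.0647, 0.028]
eef_rot: [179.9, -11.0, -90.3]
contact_force: [0.9, -0.4, -4.1]
gripper_width: 0.0214
gripper_force: 60.0
```

move_arm:
  targets:
    - [[0, 0, 0.2], [0, 0, 0]]
    - [[0, 0, 0.3], [0, 0, 0]]
    - [[0, 0, 0.3], [0, 0, 0]]

```text
time_s: 26.48
tcp_pos: [0.5806, -0.0651, 0.0255]
eef_rot: [179.9, -11.0, -90.3]
contact_force: [0.2, 0.1, -4.8]
gripper_width: 0.0218
gripper_force: 60.0
```

move_arm:
  targets:
    - [[0, 0, 0.15], [0, 0, 0]]
    - [[0, 0, 0.3], [0, 0, 0]]
    - [[0, 0, 0.3], [0, 0, 0]]

```text
time_s: 26.85
tcp_pos: [0.5809, -0.0656, 0.0235]
eef_rot: [180.0, -11.0, -90.2]
contact_force: [-3.7, 2.1, 7.0]
gripper_width: 0.0217
gripper_force: 60.0
```

move_arm:
  targets:
    - [[0, 0, 0], [0, 0, 0]]
    - [[0, 0, 0], [0, 0, 0]]
    - [[0, 0, 0], [0, 0, 0]]
    - [[0.4, 0, -2], [0, 0, 0]]
    - [[1, 0, -5], [0, 0, 0]]
  jaw: 5

```text
time_s: 27.48
tcp_pos: [0.5799, -0.0663, 0.073]
eef_rot: [179.8, -11.0, -90.2]
contact_force: [0.7, -0.1, 0.5]
gripper_width: 0.05
gripper_force: 0.0
```

move_arm:
  targets:
    - [[1, 0, -5], [0, 0, 0]]
    - [[2, 0, -10], [0, 0, 0]]
    - [[3, 0, -14], [0, -0.19, 0]]
    - [[3, 0, -14], [0, -0.19, 0]]

```text
time_s: 27.98
tcp_pos: [0.5837, -0.07, 0.2216]
eef_rot: [-179.5, 0.2, -90.4]
contact_force: [0.3, -0.8, -0.5]
gripper_width: 0.05
gripper_force: 0.0
```

Run:
```python
from h import *
s=r.get_state();print(s["tcp_pos"],s["contact_force"],s["gripper_width"])
W=viewer.capture("wrist");S=viewer.capture("scene");D=viewer.capture("side")
cv2.imwrite("pics/f.png",np.vstack([np.hstack([cv2.resize(W["image"],(400,300)),cv2.resize(S["image"],(400,300))]),np.hstack([cv2.resize(D["image"],(400,300)),cv2.resize(S["image"][230:310,310:416],(400,300),interpolation=2)])]))
```

```text
[ 0.58374252 -0.06997569  0.22161896] [ 0.33175864 -0.80493071 -0.52005968] 0.05000530304881804
```

View pics/f.png

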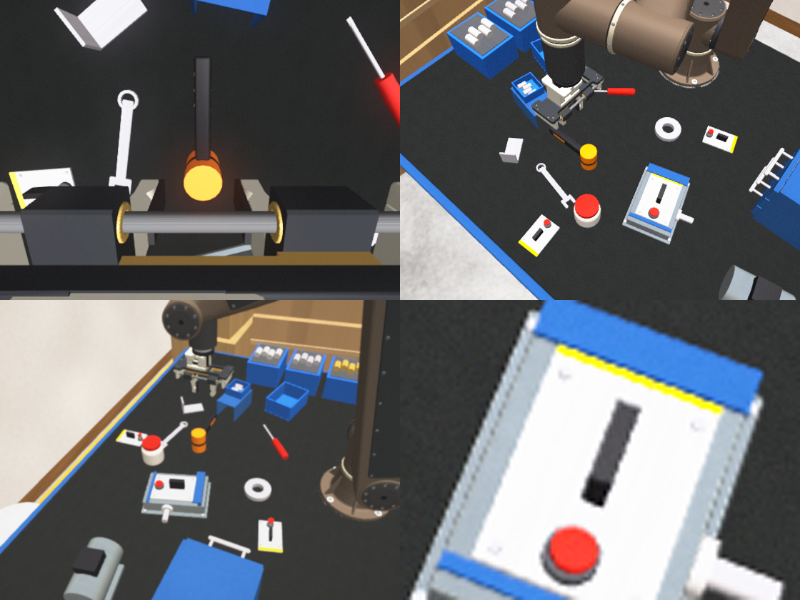

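The mallet stands free on the bench, the cover is fitted with its pin seated, and the bystanders are where they were. Handing in.

```bash
python3 -c "
from plant import r
print(r.close_job())"
```

```text
the job is handed in; nothing more can be done
None
```

The job is handed in at about 28 s of the 72 s allowed: the cover is hooked under the lip and flat, the pin was struck until about 40 N showed it on its stop (travel not read directly), the mallet stands clear on the bench, and the jar, wrench and bracket were not touched.

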